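Bank the gate keys in the narrow-necked jar

TASK

Put the two double-bitted steel gate keys from the sloped board away in the deep glass jar, one at a time, lengthwise through the slotted plate on its neck, so that both drop right inside. The plate swivels and its slot may stand at an angle, so look or feel for it rather than forcing the key. Leave the sliding depth gauge on its board and the knocker, ashtray and motorcycle keys where they are.

Things in the scene. Friction and masses are not known exactly. Their poses are not given: they have to be found in the camera images.
- key_a_mid (a point): centre (half-way through the thickness) of a steel gate key, 125 mm long, 9 mm thick, 0.12 kg. x runs from bit to bow, y across its width, z out of the flat side facing away from the board. Bit: the end at -x, 20 mm long, 26 mm wide, both sides alike. Shank 12 mm wide. Starts bit down on the sloped board, loose, its bit's end on the board's ledge, x rising 0.9 rad from the horizontal.
- key_a_bow (a point): centre of that key's bow, same axes as its centre point and 46 mm from it along x: a flat open frame 28 mm wide (y) and 9 mm thick, with straight parallel sides from 10 mm before to 16 mm beyond this point along x; sloping shoulders below it. At the start the whole bow sticks out free beyond the board's top edge, which is 36 mm short of this point.
- key_b_mid (a point): centre of the second gate key, the same in every way as the first, at another place on the same board; all said of the first holds for it.
- key_b_bow (a point): centre of the second key's bow, placed and shaped as on the first.
- board: the fixed sloped ash board, 290 mm wide (y), origin under the middle of its base on the table. Its 12 mm thick face slopes at 0.9 rad, low towards -x with a ledge there, top edge 5 mm beyond the origin in x and 86 mm high. Two keys and the depth gauge lie up the slope 88 mm apart, in any order, reaching 130 mm high.
- jar_mouth (a point): centre of the jar's mouth, 205 mm above the table, on top of the dark steel plate capping the neck; z up. Plate 50 x 54 x 7 mm with a slot 36 x 18 mm straight through, centred here. The plate swivels (0.06 N m to turn, so it stays put under light probing): the slot's length stands anywhere within 0.7 rad either way of this frame's y axis, which readings do not show: see or feel for it.
- jar: the fixed clear glass jar, 128 mm across up to 150 mm height, then narrowing to a neck 60 mm across; origin under its middle. Inside: neck bore 50 mm wide to about 30 mm below the mouth, then 118 mm wide; floor 199 mm below the mouth, with a 30 mm high pointed kick-up in its middle. An upright key's bit enters the slot if lined up within about 0.25 rad; let go with the bit well below the plate, it falls in by its own weight.
- gauge_mid (a point): sliding depth gauge, a bystander: a plain flat rule 125 x 16 x 6 mm with a 30 x 30 x 13 mm slide on it, lying on the sloped board beside the keys in the same way; the point is near its centre. Its place among the three on the board (88 mm apart, side by side along the board's y) varies.
- knocker: cast-iron door knocker, a bystander, about 135 x 88 x 26 mm, lying on the table; origin at its underside.
- ashtray: glass ashtray, a bystander, 100 mm across, 30 mm high; origin at the centre of its underside.
- moto_1: small motorcycle key, a bystander, 64 x 26 x 5 mm, flat on the table; origin at its underside.
- moto_2: the other motorcycle key, a bystander, the same; origin at its underside.
Not all that is in view belongs to the job. What is shaped like the jar but purple is not meant. Leave any purple or red look-alike of the part that bears key_b_mid alone.

How it is judged:
By the outcome, as a careful person would: the job done as asked, in the order asked, and still so for the second after the job is handed in, with the robot touching nothing.
It also fails if it takes over 64 s, if anything falls off the work surface, if the arm or the gripper's body presses on something with over 40 N, if the wrist force passes 120 N, or if a joint passes its speed limit or range.

ROBOT

A 6-joint arm with a two-finger parallel gripper is mounted at the origin on the work surface. World frame = base frame: x ahead of the robot, y to its left, z up, the work surface at z = 0. Lengths are in m, angles in rad, forces in N, time in s.
With the tool pointing down it reaches from about 0.3 to 0.875 m from the base axis. Payload 6.4 kg.
Tool frame: the origin (TCP) lies on the centre line of the jaws, within the pads' length; the fingertips stand 25 mm ahead of it and the grasp point (between the pads) lies 6 mm ahead of it (ctrl.tips_ahead is the z of the fingertips in the tool frame, in m); z points along the fingers, x is the direction in which the jaws open and shut, and the axes are right-handed (so a half turn about z gives the same grasp; the last joint's range is limited). The gripper opens to 85 mm and grips with 20 to 120 N. Pads are 22 mm wide; open, the fingers measure 114 mm over their backs; the gripper's body (76 mm by 85 mm) begins 54 mm behind the grasp point. The pads swing forward as they close: fully open they stand 13 mm farther back than shut.
Start: joints at [1.022, 0.181, 1.607, -0, 1.354, -0.206], TCP at [0.193, 0.542, 0.256] pointing down, gripper open.
Joint ranges: [-2.99, 2.99], [-0.89, 2.07], [0.3, 2.58], [-1.14, 4.28], [0, 2.63], [-3.12, 3.12]. Speed limits (rad/s): [2.57, 2.57, 3.01, 3.14, 3.14, 3.14].

INTERFACE

Orientations are given as a unit quaternion [w, x, y, z].
In Python, from bench import ctrl gives the robot as it stands.
- The arm moves only by the shell command python3 -m pendant 'ROWS'. ROWS is JSON, a list that holds one entry, the list of rows, each a list of 7 numbers: the shift along the tool's x, y, z in m, then the turn, a rotation vector about the tool's x, y, z in rad, then the closure, from -1 (fully open) to 1 (shut). A call has 1 to 10 rows; each row shifts and turns the commanded pose from where the row before left it, along the tool's axes as they then stand; what a row does not reach is not made up. A row lasts 1/10 s, in which the tool goes at most 50 mm and 8.59 degrees, less where a joint would pass 70% of its speed; a pose out of reach is approached as far as the arm can. A call with a gripper value outside its range is refused whole. The fingers move at their own pace and stop on an object; the grip force is fixed at half the most. Time passes only in rows, so rows that do not move let the fingers close. It gives the time, the measured TCP pose, the force and the opening at its end, in the units of the state.
- ctrl.get_obs(): the state, without advancing time (a new reading comes with each control period).
- ctrl.camera(name): name is "side" or "top" or "wrist"; returns (picture, depth): 400x640x3 uint8, red, green, blue; 400x640 float32, m along the optical axis (not along the pixel's ray), 0 where there is no reading.
- ctrl.calibration(name): a dict with "fov_y" (degrees; the focal length in pixels is half the picture's height over the tangent of half this angle, whatever the lens; pixels are square), "cx", "cy" (the principal point, pixels), "D" ([k1, k2, p1, p2, k3] as OpenCV has them; the pictures are not rectified), "camera_from_world" (4x4, takes a point from world to camera coordinates). Camera axes: x right, y down, z forward; pixel columns grow to the right and rows downward; lengths in m; the calibration is good to about 2 mm. A picture is of the moment at which its call begins: read the wrist's pose just before it. calibration takes no time and is no camera call; for the wrist camera it gives the pose at the moment of the call.
- ctrl.hand_in(): hands the job in, once; it reports no verdict.
The state is a dict: "time_s": time; "q": joint angles; "dq": joint speeds; "joint_efforts": joint torques, N m; "eef_pos": TCP position; "eef_rot": TCP orientation; "wrist_force": force on the tool from outside, world axes, zero at the start; "torque": the same for the moment, N m; "opening": opening from 0.0 (shut) to 1.0 (fully open).
Only numpy, scipy, OpenCV 4.12 (cv2) and the standard library are available. Lean on these libraries where they do the work, as an engineer would, in place of code of your own. Each camera call takes 0.05 s, during which the arm holds its last target.

## Working session

There is one attempt and no reset: what is moved stays moved. The work goes in short steps, Python scripts to look and compute and a shell command to move; the robot and the scene stay as the last step left them, time stands still between calls to the robot, and variables do not carry over. Pictures are saved under pics/ and viewed, and the job is handed in when it is done.

```bash
ls; mkdir -p pics; python3 - <<'E'
from bench import ctrl
import cv2,numpy as np
print(ctrl.get_obs())
for n in ["side","top","wrist"]:
    c=ctrl.calibration(n); print(n,c)
    p,d=ctrl.camera(n); cv2.imwrite(f"pics/{n}0.png",p[:,:,::-1]); np.savez(f"pics/{n}0.npz",p=p,d=d,T=c["camera_from_world"])
E
```

```text
pics
{'time_s': 0.0, 'q': array([ 1.02172707e+00,  1.81538159e-01,  1.60802193e+00, -2.68986981e-05,
        1.35382731e+00, -2.06297348e-01]), 'dq': array([-0.00074054, -0.00123241, -0.00066596, -0.00097562,  0.00025996,
        0.00044756]), 'joint_efforts': array([-6.37321336e-04, -4.44880700e+01, -3.51329005e+01, -3.86160909e-04,
        9.25687433e-03,  4.42000655e-06]), 'eef_pos': array([0.19296622, 0.54109605, 0.25537902]), 'eef_rot': array([ 3.67875668e-04,  8.17340959e-01,  5.76153583e-01, -8.18610240e-04]), 'wrist_force': array([-0.29451146,  0.51327089, -0.41867789]), 'torque': array([-0.03103952, -0.01154285,  0.00778256]), 'opening': 1.0023394612533316}
side {'fov_y': 52.20622445920998, 'cx': 320.4378881462533, 'cy': 199.28031914452473, 'D': array([-0.0235217,  0.       ,  0.       ,  0.       ,  0.       ]), 'camera_from_world': array([[ 0.94785485, -0.31815762, -0.01862587, -0.47470283],
       [-0.22375624, -0.62272077, -0.74976796,  0.21509751],
       [ 0.22694567,  0.71483885, -0.66143865,  1.08918389],
       [ 0.        ,  0.        ,  0.        ,  1.        ]])}
[... 258 characters left out ...]
99071603,  0.02461596, -0.13370041,  0.51360975],
       [ 0.13439021,  0.02889754, -0.99050704,  1.30640604],
       [ 0.        ,  0.        ,  0.        ,  1.        ]])}
wrist {'fov_y': 62.49308541496401, 'cx': 320.4135424458183, 'cy': 195.9373152321369, 'D': array([-0.04712583,  0.        ,  0.        ,  0.        ,  0.        ]), 'camera_from_world': array([[ 3.36466274e-01,  9.41695437e-01, -3.88297607e-04,
        -5.74427720e-01],
       [ 9.08537158e-01, -3.24510362e-01,  2.63160136e-01,
        -3.44188040e-02],
       [ 2.47690693e-01, -8.88972933e-02, -9.64752088e-01,
         3.78425178e-01],
       [ 0.00000000e+00,  0.00000000e+00,  0.00000000e+00,
         1.00000000e+00]])}
```

View pics/side0.png

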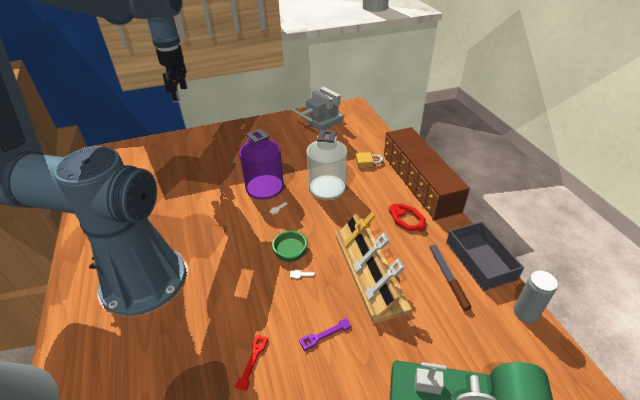

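View pics/top0.png

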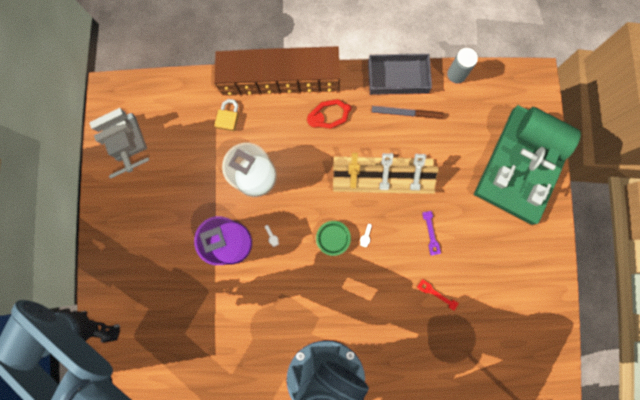

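View pics/wrist0.png

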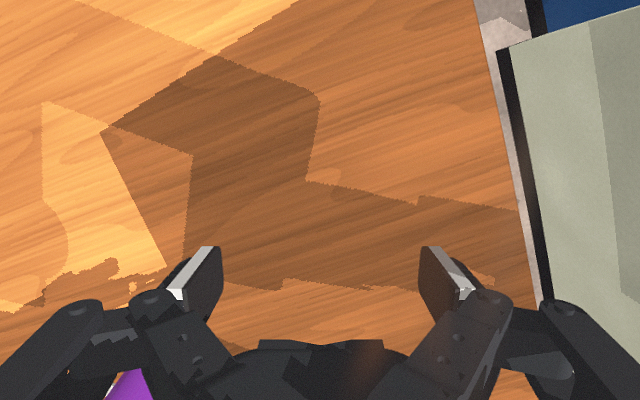

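```bash
cat > h.py <<'E'
from bench import ctrl
import cv2,numpy as np
from scipy.spatial.transform import Rotation as R
def K(n):
    c=ctrl.calibration(n); f=200/np.tan(np.radians(c["fov_y"]/2))
    return np.array([[f,0,c["cx"]],[0,f,c["cy"]],[0,0,1]]),c["D"],c["camera_from_world"]
def ray(n,uv,T=None):
    k,D,T0=K(n); T=T0 if T is None else T
    x=cv2.undistortPoints(np.array(uv,float).reshape(-1,1,2),k,D).reshape(-1,2)
    d=np.c_[x,np.ones(len(x))]; Rm=T[:3,:3]; o=-Rm.T@T[:3,3]
    return o,d@Rm
def atz(n,uv,z,T=None):
    o,d=ray(n,uv,T); return o+d*((z-o[2])/d[:,2])[:,None]
def depthpts(n,d,uv,T=None):
    uv=np.array(uv,int).reshape(-1,2); o,r=ray(n,uv,T); return o+r*d[uv[:,1],uv[:,0]][:,None]
def proj(n,P,T=None):
    k,D,T0=K(n); T=T0 if T is None else T
    return cv2.projectPoints(np.array(P,float).reshape(-1,1,3),cv2.Rodrigues(T[:3,:3])[0],T[:3,3],k,D)[0].reshape(-1,2)
def tcp():
    o=ctrl.get_obs(); q=o["eef_rot"]; return o["eef_pos"],R.from_quat([q[1],q[2],q[3],q[0]])
def crop(p,x0,y0,x1,y1,s,name):
    cv2.imwrite(name,cv2.resize(p[y0:y1,x0:x1,::-1],None,fx=s,fy=s,interpolation=cv2.INTER_CUBIC))
E
python3 - <<'E'
from h import *
s=np.load("pics/side0.npz");t=np.load("pics/top0.npz")
a=cv2.resize(s["p"][120:330,230:430,::-1],None,fx=2.8,fy=2.8,interpolation=2)
cv2.imwrite("pics/c1.png",a)
crop(t["p"],190,130,450,270,3,"pics/c2.png")
E
```

```text
(no output)
```

View pics/c1.png

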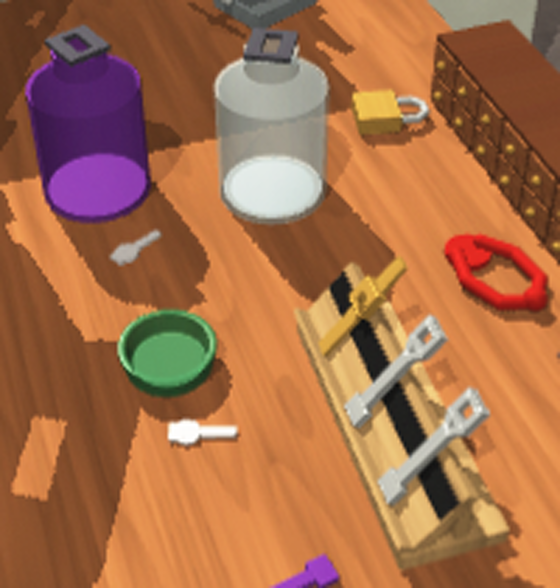

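View pics/c2.png

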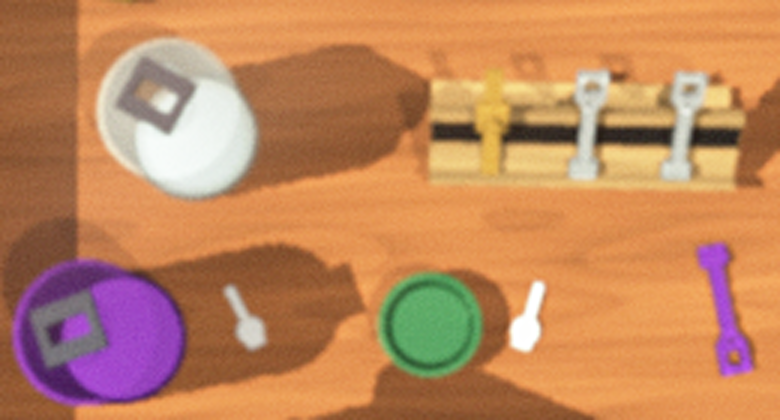

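```bash
python3 - <<'E'
from h import *
s=np.load("pics/side0.npz");t=np.load("pics/top0.npz")
def tri(a,b):
    oa,da=ray("top",[a]);ob,db=ray("side",[b])
    da=da[0];db=db[0]
    k=np.linalg.lstsq(np.c_[da,-db],ob-oa,rcond=None)[0]
    pa=oa+k[0]*da;pb=ob+k[1]*db
    return (pa+pb)/2,np.linalg.norm(pa-pb)
print("key near",tri((387.7,159),(383.6,239.6)))
print("key far",tri((420,159),(397.9,266.4)))
print("jar",tri((241.7,161.7),(327.1,136.4)), atz("top",[(241.7,161.7)],.205))
# cloud of board region from top depth
d=t["d"]
ys,xs=np.mgrid[150:200,325:445]; uv=np.c_[xs.ravel(),ys.ravel()]
P=depthpts("top",d,uv)
g=P[:,2]>0.1; Q=P[g]
c=t["p"][uv[:,1],uv[:,0]].astype(int)[g]
for lo,hi in[(340,370),(370,403),(403,440)]:
    m=(uv[g][:,0]>=lo)&(uv[g][:,0]<hi)
    q=Q[m]; print(lo,len(q),q.mean(0),q.min(0),q.max(0))
# jar plate
ys,xs=np.mgrid[140:195,220:280]; uv=np.c_[xs.ravel(),ys.ravel()]
P=depthpts("top",d,uv);c=t["p"][uv[:,1],uv[:,0]].astype(int)
m=(P[:,2]>.195)&(P[:,2]<.22); q=P[m]; print(m.sum(),np.median(q,0),q.min(0),q.max(0))
r=cv2.minAreaRect(q[:,:2].astype(np.float32)*1000);print(r,cv2.boxPoints(r))
E
```

```text
key near (array([ 0.60408217, -0.18211404,  0.12306533]), np.float64(0.007308109960369855))
key far (array([ 0.60129981, -0.26928914,  0.12109806]), np.float64(0.004975458897119588))
jar (array([0.58977738, 0.19763735, 0.19939269]), np.float64(0.004901838200265686)) [[0.58610883 0.19695311 0.205     ]]
340 145 [ 0.57560434 -0.08631306  0.20742738] [ 0.33352932 -0.10446108  0.10000384] [ 0.61840549 -0.03792318  1.36307282]
370 141 [ 0.58033061 -0.16869533  0.20741765] [ 0.33352932 -0.19371737  0.1017293 ] [ 0.61620708 -0.03792318  1.36307282]
403 127 [ 0.58324419 -0.25551695  0.17809163] [ 0.33352932 -0.28092276  0.10019385] [ 0.61226709 -0.03792318  1.36307282]
366 [0.58437563 0.19673538 0.20475879] [0.55171538 0.16479097 0.19531997] [0.61940809 0.23278493 0.21125243]
((586.963134765625, 198.3233642578125), (58.294620513916016, 59.40933609008789), 65.3320083618164) [[547.8044  184.23352]
 [601.79205 159.43848]
 [626.1219  212.41321]
 [572.1342  237.20825]]
```

```bash
cat >> h.py <<'E'
def go(pt,Rt):
    """print shift & turn in tool axes to target"""
    p,r=tcp(); d=r.inv().apply(np.array(pt)-p); w=(r.inv()*Rt).as_rotvec()
    print("shift",d.round(4),"turn",w.round(4),"rows>=",max(np.linalg.norm(d)/.05,np.linalg.norm(w)/.15).round(1))
def frame(z,x):
    z=np.array(z,float);z/=np.linalg.norm(z);x=np.array(x,float);x-=z*(x@z);x/=np.linalg.norm(x)
    return R.from_matrix(np.c_[x,np.cross(z,x),z])
E
python3 - <<'E'
from h import *
p,r=tcp(); print(r.as_matrix().round(3))
T=K("wrist")[2]; c=-T[:3,:3].T@T[:3,3]; print("cam in tool",r.inv().apply(c-p).round(4)); print((r.as_matrix().T@T[:3,:3].T).round(3))
E
```

```text
[[ 0.336  0.942 -0.001]
 [ 0.942 -0.336 -0.001]
 [-0.001 -0.    -1.   ]]
cam in tool [-1.000e-04 -6.610e-02 -1.184e-01]
[[ 1.    -0.001  0.001]
 [ 0.     0.965  0.264]
 [-0.001 -0.264  0.965]]
```

```bash
python3 - <<'E'
from h import *
go([.57,.197,.38],frame([0,0,-1],[0,1,0]))
E
```

```text
shift [-0.1977  0.4707 -0.1243] turn [-0.0005  0.0012 -0.3428] rows>= 10.5
```

```bash
python3 -m pendant '[[[0,0,-0.045,0,0,0,-1],[0,0,-0.045,0,0,0,-1],[-0.018,0.042,-0.035,0,0,0,-1],[-0.018,0.042,0,0,0,0,-1],[-0.018,0.042,0,0,0,0,-1],[-0.018,0.042,0,0,0,0,-1],[-0.018,0.042,0,0,0,0,-1],[-0.018,0.042,0,0,0,0,-1],[-0.018,0.042,0,0,0,0,-1],[-0.018,0.042,0,0,0,0,-1]]]'
python3 -m pendant '[[[-0.018,0.042,0,0,0,0,-1],[-0.018,0.042,0,0,0,0,-1],[-0.018,0.042,0,0,0,0,-1],[0,0,0,0,0,-0.115,-1],[0,0,0,0,0,-0.114,-1],[0,0,0,0,0,-0.114,-1]]]'
python3 - <<'E'
from h import *
go([.57,.197,.38],frame([0,0,-1],[0,1,0]))
T=K("wrist")[2]; p,d=ctrl.camera("wrist"); np.savez("pics/w1.npz",p=p,d=d,T=T); cv2.imwrite("pics/w1.png",p[:,:,::-1]);print(ctrl.get_obs()["time_s"])
E
```

```text
time_s: 1.15
eef_pos: [0.4579, 0.2956, 0.3765]
eef_rot: [-0.0, 0.817, 0.576, -0.0]
wrist_force: [0.2, 0.9, 0.3]
opening: 0.999
time_s: 1.75
eef_pos: [0.5577, 0.2032, 0.376]
eef_rot: [-0.0, 0.706, 0.708, -0.001]
wrist_force: [-0.8, 0.1, 0.5]
opening: 1.001
shift [-0.0062  0.0123 -0.0041] turn [-0.0013  0.0001  0.0037] rows>= 0.3
1.8
```

View pics/w1.png

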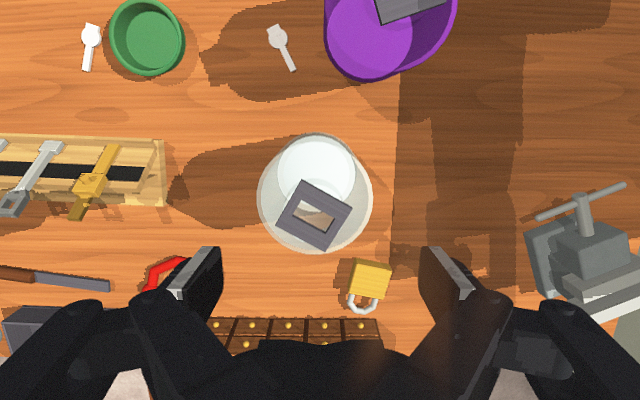

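```bash
python3 - <<'E'
from h import *
w=np.load("pics/w1.npz");p=w["p"];T=w["T"];d=w["d"]
crop(p,260,165,370,265,7,"pics/w1c.png")
hsv=cv2.cvtColor(p,cv2.COLOR_RGB2HSV)
ys,xs=np.mgrid[165:265,260:370];uv=np.c_[xs.ravel(),ys.ravel()]
P=depthpts("wrist",d,uv,T)
m=(abs(P[:,2]-.205)<.006); M=m.reshape(ys.shape).astype(np.uint8)*255
print("z",np.median(P[m][:,2]),m.sum())
cs,h=cv2.findContours(M,cv2.RETR_CCOMP,cv2.CHAIN_APPROX_NONE)
for c,hh in zip(cs,h[0]):
    if cv2.contourArea(c)<100: continue
    c=c.reshape(-1,2)+[260,165]; X=atz("wrist",c,.205,T)[:,:2].astype(np.float32)*1000
    r=cv2.minAreaRect(X); b=cv2.boxPoints(r); e=[b[1]-b[0],b[2]-b[1]]; e.sort(key=lambda v:-np.linalg.norm(v)); L=e[0]
    print(hh[3],r,"long-axis angle from y",np.arctan2(-L[0],L[1]), "dir",L/np.linalg.norm(L))
E
```

```text
z 0.20570947283825525 2555
-1 ((587.7750854492188, 196.758544921875), (57.266788482666016, 57.19080352783203), 58.83380889892578) long-axis angle from y -0.5439527 dir [0.5175222  0.85566974]
2 ((589.3092651367188, 196.73841857910156), (37.05145263671875, 17.787382125854492), 60.228031158447266) long-axis angle from y -0.5196178 dir [0.49654832 0.8680091 ]
```

View pics/w1c.png

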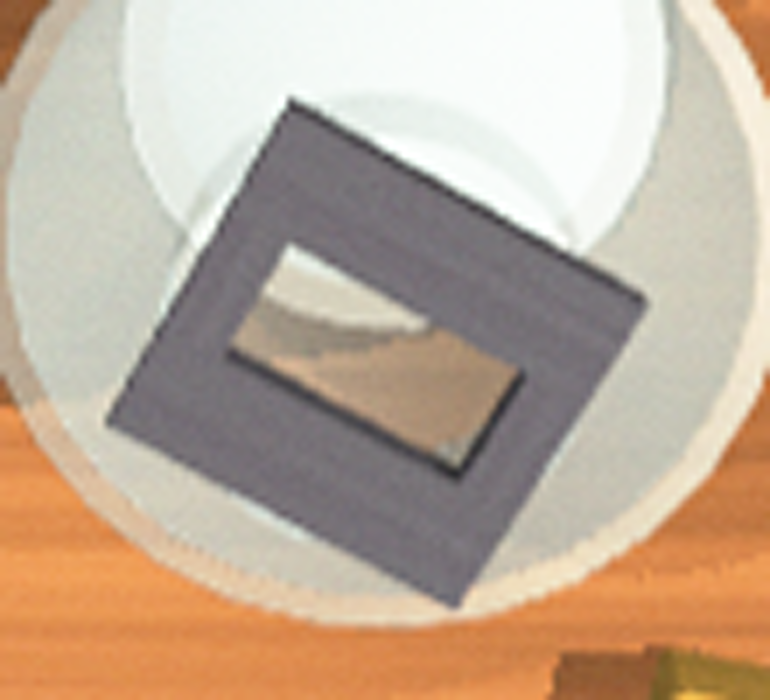

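```bash
python3 -m pendant '[[[-0.048,0,0,0,0,0,-1],[-0.048,0,0,0,0,0,-1],[-0.048,0,0,0,0,0,-1],[-0.048,0,0,0,0,0,-1],[-0.048,0,0,0,0,0,-1],[-0.048,0,0,0,0,0,-1],[-0.048,0,0,0,0,0,-1],[-0.048,0,0,0,0,0,-1],[-0.04,0,0,0,0,0,-1],[0,0,0,0,0,0,-1]]]'
python3 - <<'E'
from h import *
p,r=tcp();print(r.as_matrix().round(3))
T=K("wrist")[2]; p,d=ctrl.camera("wrist"); np.savez("pics/w2.npz",p=p,d=d,T=T); cv2.imwrite("pics/w2.png",p[:,:,::-1]);print(ctrl.get_obs()["time_s"])
E
```

```text
time_s: 2.8
eef_pos: [0.5566, -0.225, 0.3756]
eef_rot: [-0.0, 0.71, 0.704, -0.001]
wrist_force: [-0.9, 1.1, 0.3]
opening: 0.998
[[ 0.008  1.    -0.002]
 [ 1.    -0.008 -0.001]
 [-0.001 -0.002 -1.   ]]
2.85
```

View pics/w2.png

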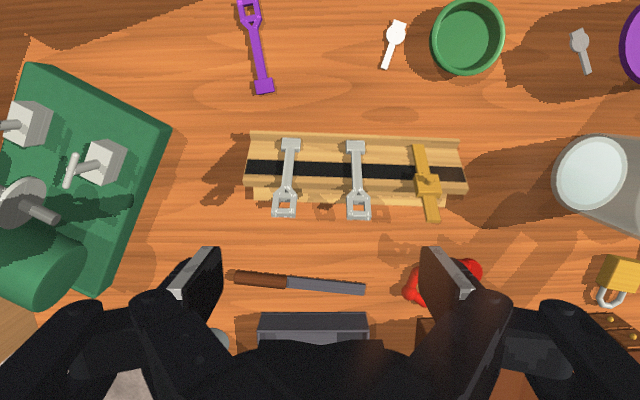

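```bash
python3 - <<'E'
from h import *
w=np.load("pics/w2.npz");p=w["p"];T=w["T"];d=w["d"]
crop(p,240,120,480,240,3,"pics/w2c.png")
hsv=cv2.cvtColor(p,cv2.COLOR_RGB2HSV)
m=((hsv[:,:,1]<50)&(hsv[:,:,2]>110)).astype(np.uint8); m[:130]=0;m[228:]=0;m[:,:255]=0;m[:,400:]=0
n,l,st,ce=cv2.connectedComponentsWithStats(m)
for i in range(1,n):
    if st[i,4]<150: continue
    v,u=np.where(l==i); P=depthpts("wrist",d,np.c_[u,v],T)
    P=P[(P[:,2]>.02)&(P[:,2]<.14)]
    c=P.mean(0); U=np.linalg.svd(P-c)[2]; a=U[0]*np.sign(U[0][2]); nn=U[2]*np.sign(U[2][2]); s=(P-c)@a
    lo,hi=np.percentile(s,[1,99])
    print(st[i],c.round(4),"axis",a.round(3),"elev",np.arcsin(a[2]).round(3),"n",nn.round(3),"range",lo.round(4),hi.round(4),"rms",((P-c)@U[2]).std().round(4))
    # bow centre: end minus 16.5mm ... key end at 62.5, bow at 46
    print(" top",(c+a*hi).round(4)," bot",(c+a*lo).round(4)," bow",(c+a*(hi-.0165)-nn*.0045).round(4))
# top edge of board line for yaw: keys' bits
E
```

```text
[ 271  138   30   80 1216] [ 0.5771 -0.2674  0.0941] axis [ 0.625 -0.033  0.78 ] elev 0.895 n [-0.779  0.036  0.626] range -0.0721 0.0511 rms 0.0019
 top [ 0.609 -0.269  0.134]  bot [ 0.5321 -0.265   0.0378]  bow [ 0.6022 -0.2687  0.1183]
[ 346  140   25   80 1179] [ 0.5806 -0.18    0.0937] axis [ 0.625 -0.027  0.78 ] elev 0.895 n [-0.78   0.03   0.625] range -0.0716 0.0516 rms 0.0018
 top [ 0.6129 -0.1814  0.134 ]  bot [ 0.5359 -0.178   0.0379]  bow [ 0.6061 -0.1811  0.1183]
```

View pics/w2c.png

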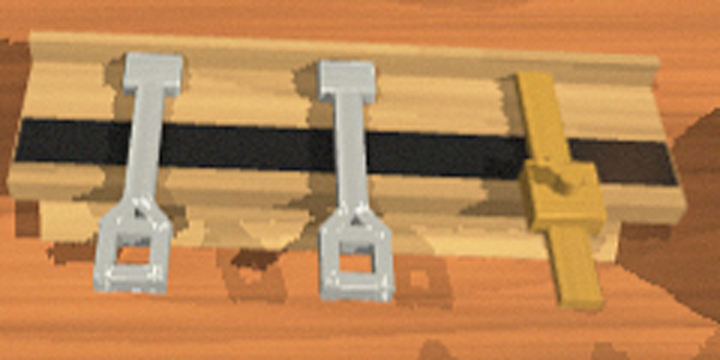

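```bash
cat >> h.py <<'E'
def rowsto(pt,Rt,n,grip):
    """print constant row (tool axes) repeated n times: turn first direction const, shift in moving axes"""
    p,r=tcp(); w=(r.inv()*Rt).as_rotvec()/n; d=(np.array(pt)-p)/n; out=[]
    for i in range(n):
        rr=r*R.from_rotvec(w*i); out.append(rr.inv().apply(d).round(3).tolist())
    print("per-row shifts",out,"turn",w.round(4))
E
python3 - <<'E'
from h import *
a=np.array([.625,-.03,.78]);Rt=frame(-a,[.048,1,0]); bow=np.array([.6061,-.1811,.1183])
go(bow+.012*a,Rt); rowsto(bow+.14*a,Rt,6,-.4)
E
```

```text
shift [0.0411 0.0568 0.2481] turn [0.6746 0.0137 0.0409] rows>= 5.2
per-row shifts [[0.006, 0.023, 0.025], [0.006, 0.025, 0.022], [0.007, 0.028, 0.019], [0.007, 0.03, 0.016], [0.007, 0.031, 0.012], [0.007, 0.032, 0.009]] turn [0.1124 0.0023 0.0068]
```

```bash
python3 -m pendant '[[[0.006,0.023,0.025,0.112,0.002,0.007,-0.4],[0.006,0.025,0.022,0.112,0.002,0.007,-0.4],[0.007,0.028,0.019,0.112,0.002,0.007,-0.4],[0.007,0.03,0.016,0.112,0.002,0.007,-0.4],[0.007,0.031,0.012,0.112,0.002,0.007,-0.4],[0.007,0.032,0.009,0.112,0.002,0.007,-0.4],[0,0,0,0,0,0,-0.4],[0,0,0,0,0,0,-0.4]]]'
python3 - <<'E'
from h import *
a=np.array([.625,-.03,.78]);Rt=frame(-a,[.048,1,0]); bow=np.array([.6061,-.1811,.1183])
go(bow+.012*a,Rt);o=ctrl.get_obs();print(o["q"].round(3)) 
T=K("wrist")[2]; p,d=ctrl.camera("wrist"); np.savez("pics/w3.npz",p=p,d=d,T=T); cv2.imwrite("pics/w3.png",p[:,:,::-1])
uv=proj("wrist",[bow,bow-.046*a,bow+.0165*a,bow-.1085*a],T);print(uv)
E
```

```text
time_s: 3.65
eef_pos: [0.6935, -0.1797, 0.2175]
eef_rot: [-0.244, 0.679, 0.652, -0.233]
wrist_force: [0.2, -0.1, 1.2]
opening: 0.694
shift [-0.0051 -0.0047  0.12  ] turn [-0.0109  0.0031  0.0067] rows>= 2.4
[-0.342  1.041  0.539 -0.235  2.213 -1.95 ]
[[313.87964003 188.19568803]
 [314.94546866 176.64575238]
 [313.40202052 193.3744272 ]
 [315.97510282 165.49675222]]
```

View pics/w3.png

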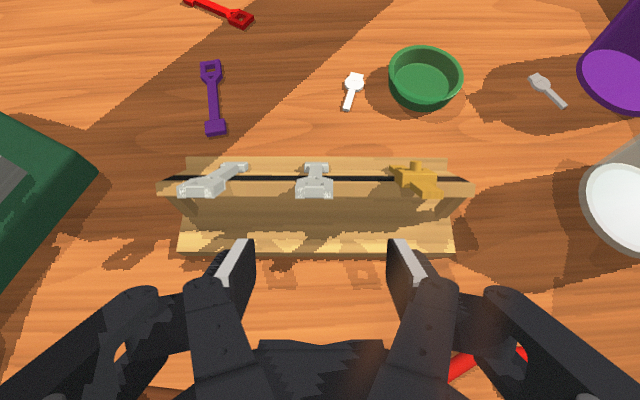

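```bash
python3 -m pendant '[[[-0.005,-0.005,0.02,-0.011,0.003,0.007,-0.4],[0,0,0.03,0,0,0,-0.4],[0,0,0.03,0,0,0,-0.4],[0,0,0,0,0,0,-0.4]]]'
python3 - <<'E'
from h import *
a=np.array([.625,-.03,.78]);Rt=frame(-a,[.048,1,0]); bow=np.array([.6061,-.1811,.1183])
go(bow+.012*a,Rt)
T=K("wrist")[2]; p,d=ctrl.camera("wrist"); np.savez("pics/w4.npz",p=p,d=d,T=T); cv2.imwrite("pics/w4.png",p[:,:,::-1])
uv=proj("wrist",[bow,bow-.046*a,bow+.0165*a,bow-.1085*a],T);print(uv)
E
```

```text
time_s: 4.1
eef_pos: [0.6398, -0.1852, 0.1764]
eef_rot: [-0.23, 0.688, 0.651, -0.223]
wrist_force: [-0.2, 0.6, -0.1]
opening: 0.702
shift [0.0027 0.0087 0.0547] turn [ 0.0225  0.0034 -0.0072] rows>= 1.1
[[325.09694031 235.26948265]
 [324.39033066 210.29417216]
 [325.43228361 247.14641531]
 [323.75815238 188.00744442]]
```

View pics/w4.png

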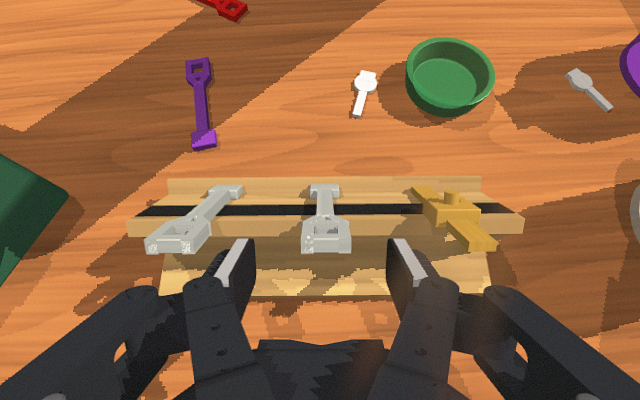

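```bash
python3 -m pendant '[[[0.003,0.009,0.01,0.022,0.003,-0.007,-0.4],[0,0,0.022,0,0,0,-0.4],[0,0,0.022,0,0,0,-0.4],[0,0,0,0,0,0,-0.4]]]'
python3 - <<'E'
from h import *
a=np.array([.625,-.03,.78]);Rt=frame(-a,[.048,1,0]); bow=np.array([.6061,-.1811,.1183])
go(bow+.012*a,Rt)
T=K("wrist")[2]; p,d=ctrl.camera("wrist"); np.savez("pics/w5.npz",p=p,d=d,T=T); cv2.imwrite("pics/w5.png",p[:,:,::-1])
E
```

```text
time_s: 4.55
eef_pos: [0.6155, -0.1812, 0.1254]
eef_rot: [-0.241, 0.682, 0.651, -0.229]
wrist_force: [-0.7, 0.5, 0.1]
opening: 0.699
shift [-0.0003 -0.0029 -0.0006] turn [-0.0019  0.0004  0.0011] rows>= 0.1
```

View pics/w5.png

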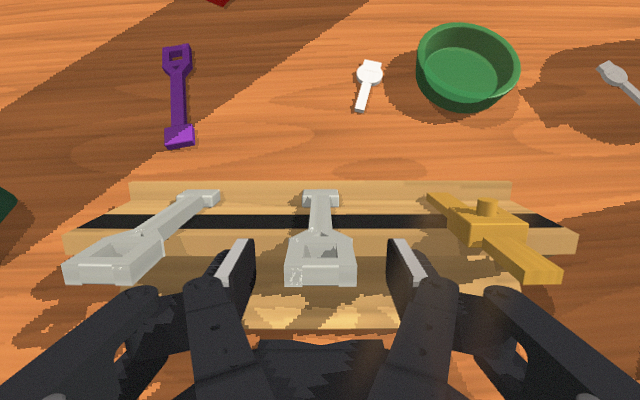

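```bash
python3 -m pendant '[[[0,-0.003,0,0,0,0,1],[0,0,0,0,0,0,1],[0,0,0,0,0,0,1],[0,0,0,0,0,0,1],[0,0,0,0,0,0,1],[0,0,0,0,0,0,1]]]'
python3 - <<'E'
from h import *
T=K("wrist")[2]; p,d=ctrl.camera("wrist"); np.savez("pics/w6.npz",p=p,d=d,T=T); cv2.imwrite("pics/w6.png",p[:,:,::-1]); print(ctrl.get_obs()["opening"])
E
```

```text
time_s: 5.2
eef_pos: [0.6144, -0.1813, 0.1263]
eef_rot: [-0.241, 0.682, 0.651, -0.23]
wrist_force: [2.2, -0.5, 7.3]
opening: 0.319
0.3132629596844545
```

View pics/w6.png

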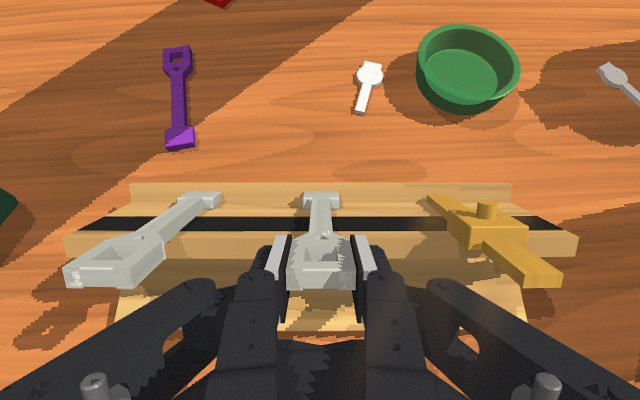

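```bash
python3 -m pendant '[[[0,-0.015,0,0,0,0,1],[0,-0.02,-0.005,0,0,0,1],[0,-0.02,-0.03,0,0,0,1],[0,0,-0.045,0,0,0,1],[0,0,-0.045,0,0,0,1],[0,0,-0.045,0,0,0,1],[0,0,0,0,0,0,1]]]'
python3 - <<'E'
from h import *
print(ctrl.get_obs()["opening"])
z=frame([0,0,-1],[.50,.868,0])
go([.588,.197,.37],z)
rowsto([.54,-.18,.39],frame([0,0,-1],[0,1,0]),6,1)
E
```

```text
time_s: 5.95
eef_pos: [0.6812, -0.1845, 0.2963]
eef_rot: [-0.237, 0.683, 0.652, -0.228]
wrist_force: [0.5, -0.4, -1.0]
opening: 0.315
0.31508304360040557
shift [ 0.3767 -0.1328  0.0102] turn [-0.6559  0.1615  0.4583] rows>= 8.0
per-row shifts [[-0.0, -0.028, 0.002], [-0.0, -0.028, -0.001], [0.0, -0.028, -0.004], [0.0, -0.027, -0.007], [0.0, -0.026, -0.01], [0.001, -0.025, -0.013]] turn [-0.1115 -0.0022 -0.0074]
```

```bash
python3 -m pendant '[[[0,-0.028,0.002,-0.111,-0.002,-0.007,1],[0,-0.028,-0.001,-0.111,-0.002,-0.007,1],[0,-0.028,-0.004,-0.111,-0.002,-0.007,1],[0,-0.027,-0.007,-0.111,-0.002,-0.007,1],[0,-0.026,-0.01,-0.111,-0.002,-0.007,1],[0,-0.025,-0.013,-0.111,-0.002,-0.007,1],[0,0,0,0,0,0,1]]]'
python3 - <<'E'
from h import *
go([.57,.10,.39],frame([0,0,-1],[0.0,1,0]))
T=K("wrist")[2]; p,d=ctrl.camera("wrist"); np.savez("pics/w7.npz",p=p,d=d,T=T); cv2.imwrite("pics/w7.png",p[:,:,::-1]); print(ctrl.get_obs()["opening"])
p,d=ctrl.camera("side");cv2.imwrite("pics/s7.png",cv2.resize(p[20:320,180:480,::-1],None,fx=2,fy=2))
E
```

```text
time_s: 6.65
eef_pos: [0.5352, -0.1799, 0.3893]
eef_rot: [-0.004, 0.709, 0.705, -0.003]
wrist_force: [0.9, -0.0, -0.7]
opening: 0.315
shift [ 0.2801  0.0334 -0.0004] turn [-0.0104 -0.0024 -0.0051] rows>= 5.6
0.31222780956438284
```

View pics/w7.png

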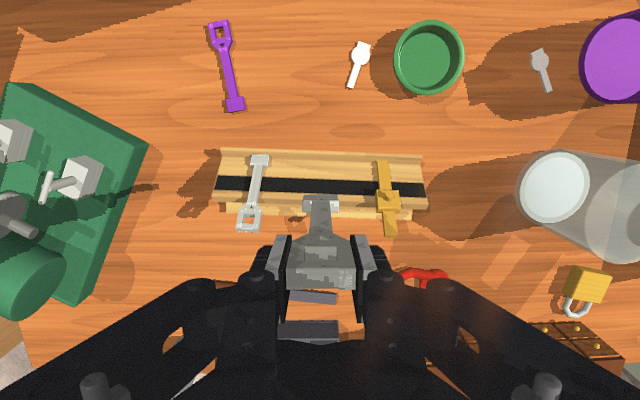

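View pics/s7.png

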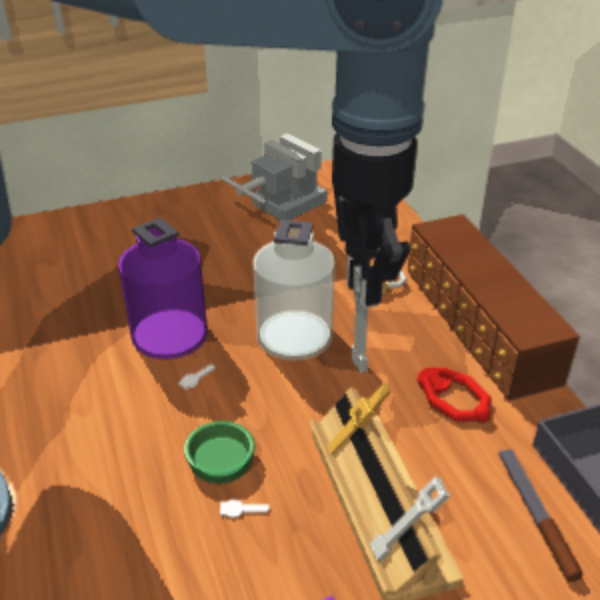

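```bash
cat >> h.py <<'E'
def keyintool(name="wrist",fn=None):
    w=np.load(fn);T=w["T"];d=w["d"]
    p,r=tcp()
    ys,xs=np.mgrid[185:300,265:375];uv=np.c_[xs.ravel(),ys.ravel()]
    P=r.inv().apply(depthpts("wrist",d,uv,T)-p)
    m=(P[:,2]>.0)&(P[:,2]<.14)&(abs(P[:,0])<.016)&(abs(P[:,1])<.04)
    Q=P[m]
    for lo in np.arange(0,.14,.01):
        q=Q[(Q[:,2]>=lo)&(Q[:,2]<lo+.01)]
        if len(q)>4: print(round(lo,3),len(q),"x",q[:,0].min().round(4),q[:,0].max().round(4),"y",np.median(q[:,1]).round(4))
    print("zmax",Q[:,2].max())
E
python3 - <<'E'
from h import *
keyintool(fn="pics/w7.npz")
E
```

```text
0.0 517 x -0.0159 0.016 y -0.0092
0.01 938 x -0.016 0.016 y -0.0083
0.02 356 x -0.0128 0.0139 y -0.0083
0.03 165 x -0.0071 0.0072 y -0.008
0.04 133 x -0.0055 0.0062 y -0.0076
0.05 114 x -0.0055 0.0064 y -0.0072
0.06 97 x -0.0052 0.0062 y -0.0069
0.07 88 x -0.0055 0.0064 y -0.0065
0.08 73 x -0.0056 0.0061 y -0.0062
0.09 287 x -0.0125 0.0134 y -0.003
0.1 127 x -0.0121 0.0132 y -0.0054
0.11 74 x -0.0124 0.0126 y -0.0051
zmax 0.11695096038119561
```

```bash
cat >> h.py <<'E'
SLOT=np.array([.5885,.1967,.205]); SX=np.array([.50,.868,0])/np.hypot(.5,.868)
def slot_target(z,oy=-.0042,tilt=.035,ox=.0003):
    Rt=frame([0,0,-1],SX); y=Rt.apply([0,1,0])
    p=SLOT-oy*y-ox*SX; p[2]=z
    return p,Rt*R.from_rotvec([tilt,0,0])
E
python3 - <<'E'
from h import *
p,Rt=slot_target(.36); print(p); rowsto(p,Rt,9,1)
E
```

```text
[0.59198963 0.19434363 0.36      ]
per-row shifts [[0.042, 0.006, 0.003], [0.042, 0.003, 0.003], [0.042, 0.001, 0.003], [0.042, -0.001, 0.003], [0.042, -0.004, 0.003], [0.042, -0.006, 0.003], [0.041, -0.009, 0.003], [0.041, -0.011, 0.003], [0.04, -0.013, 0.003]] turn [0.002  0.001  0.0575]
```

```bash
python3 -m pendant '[[[0.042,0.006,0.003,0.002,0.001,0.058,1],[0.042,0.003,0.003,0.002,0.001,0.058,1],[0.042,0.001,0.003,0.002,0.001,0.058,1],[0.042,-0.001,0.003,0.002,0.001,0.057,1],[0.042,-0.004,0.003,0.002,0.001,0.057,1],[0.042,-0.006,0.003,0.002,0.001,0.057,1],[0.041,-0.009,0.003,0.002,0.001,0.057,1],[0.041,-0.011,0.003,0.002,0.001,0.057,1],[0.04,-0.013,0.003,0.002,0.001,0.057,1],[0,0,0,0,0,0,1]]]'
python3 - <<'E'
from h import *
p,Rt=slot_target(.34); go(p,Rt)
T=K("wrist")[2]; p,d=ctrl.camera("wrist"); np.savez("pics/w8.npz",p=p,d=d,T=T); cv2.imwrite("pics/w8.png",p[:,:,::-1]); print(ctrl.get_obs()["opening"])
keyintool(fn="pics/w8.npz")
b=np.array([[-18,-9],[18,-9],[18,9],[-18,9]])/1000; y=np.array([SX[1],-SX[0],0])
print(proj("wrist",[SLOT+u*SX+v*y for u,v in b],T))
E
```

```text
time_s: 7.75
eef_pos: [0.5925, 0.201, 0.3578]
eef_rot: [-0.018, 0.864, 0.504, -0.011]
wrist_force: [0.2, -0.4, -2.7]
opening: 0.315
shift [-0.0061  0.0036  0.0176] turn [-0.0067  0.0016  0.0075] rows>= 0.4
0.3142286931210762
0.0 646 x -0.016 0.016 y -0.0078
0.01 918 x -0.0158 0.0159 y -0.0071
0.02 421 x -0.0151 0.0158 y -0.0071
0.03 213 x -0.0071 0.0117 y -0.0068
0.04 140 x -0.0037 0.0083 y -0.0065
0.05 123 x -0.0036 0.0083 y -0.0063
0.06 99 x -0.0036 0.0081 y -0.006
0.07 90 x -0.0035 0.0084 y -0.0057
0.08 76 x -0.0036 0.008 y -0.0054
0.09 86 x -0.009 0.0146 y -0.005
0.1 312 x -0.0105 0.0154 y -0.0036
0.11 108 x -0.0104 0.0153 y -0.0045
zmax 0.11958059093645018
[[292.27925494 182.11511913]
 [334.90084679 182.41146273]
 [334.54580549 203.08459626]
 [292.5269368  202.79140539]]
```

View pics/w8.png

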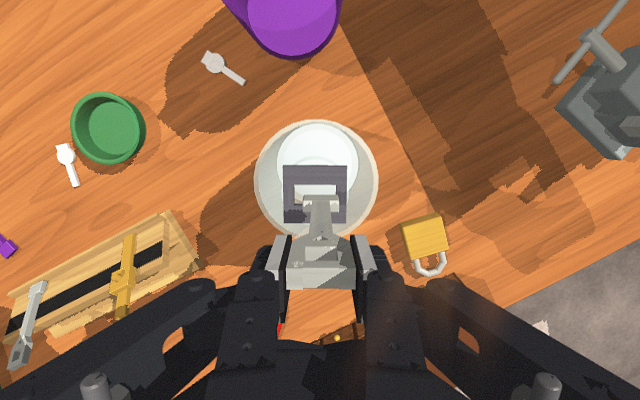

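```bash
python3 -m pendant '[[[-0.006,0.004,0.005,-0.007,0.002,0.007,1],[0,0,0,0,0,0,1],[0,0,0,0,0,0,1]]]'
python3 - <<'E'
from h import *
p,Rt=slot_target(.34); go(p,Rt)
T=K("wrist")[2]; p,d=ctrl.camera("wrist"); np.savez("pics/w9.npz",p=p,d=d,T=T); cv2.imwrite("pics/w9.png",cv2.resize(p[140:300,240:400,::-1],None,fx=3.5,fy=3.5))
go(*slot_target(.34))
keyintool(fn="pics/w9.npz")
b=np.array([[-18,-9],[18,-9],[18,9],[-18,9]])/1000; y=np.array([SX[1],-SX[0],0])
print(proj("wrist",[SLOT+u*SX+v*y for u,v in b],T))
E
```

```text
time_s: 8.1
eef_pos: [0.5929, 0.1868, 0.3554]
eef_rot: [-0.014, 0.867, 0.498, -0.007]
wrist_force: [-0.4, 0.6, -1.8]
opening: 0.313
shift [ 0.006  -0.0041  0.0155] turn [ 0.0045 -0.0015 -0.006 ] rows>= 0.3
shift [ 0.0058 -0.0041  0.016 ] turn [ 0.0051 -0.0021 -0.0058] rows>= 0.4
0.0 661 x -0.016 0.016 y -0.0064
0.01 913 x -0.016 0.0159 y -0.0057
0.02 431 x -0.0158 0.0159 y -0.0057
0.03 214 x -0.0086 0.0089 y -0.0054
0.04 140 x -0.0061 0.0059 y -0.0052
0.05 124 x -0.006 0.0059 y -0.0049
0.06 99 x -0.0061 0.0056 y -0.0045
0.07 88 x -0.006 0.0059 y -0.0043
0.08 74 x -0.006 0.0056 y -0.004
0.09 82 x -0.0121 0.012 y -0.0037
0.1 321 x -0.013 0.013 y -0.0019
0.11 108 x -0.0129 0.0128 y -0.0031
zmax 0.1201519625458874
[[305.74581215 172.17717991]
 [349.06901893 171.88910172]
 [348.78012616 192.99227161]
 [306.10200033 193.28431717]]
```

View pics/w9.png

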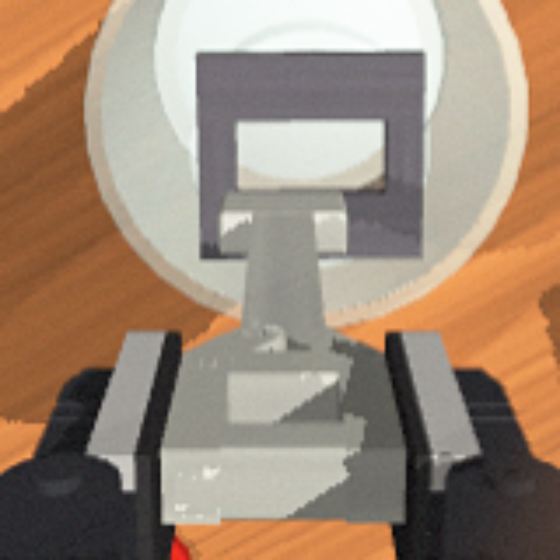

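```bash
sed -i 's/SLOT=np.array(.*; SX/SLOT=np.array([.590,.1972,.205]); SX/; s/oy=-.0042,tilt=.035,ox=.0003/oy=-.0017,tilt=.028,ox=0/' h.py; python3 - <<'E'
from h import *
go(*slot_target(.345))
E
```

```text
shift [ 0.0073 -0.0057  0.0111] turn [-0.0019 -0.0021 -0.0058] rows>= 0.3
```

```bash
python3 -m pendant '[[[0.007,-0.006,0.011,-0.002,-0.002,-0.006,1],[0,0,0,0,0,0,1],[0,0,0,0,0,0,1],[0,0,0,0,0,0,1]]]'
python3 - <<'E'
from h import *
go(*slot_target(.34))
T=K("wrist")[2]; p,d=ctrl.camera("wrist"); np.savez("pics/w10.npz",p=p,d=d,T=T); cv2.imwrite("pics/w10.png",cv2.resize(p[140:300,240:400,::-1],None,fx=3.5,fy=3.5))
keyintool(fn="pics/w10.npz")
b=np.array([[-18,-9],[18,-9],[18,9],[-18,9]])/1000; y=np.array([SX[1],-SX[0],0])
print(proj("wrist",[SLOT+u*SX+v*y for u,v in b],T))
print(ctrl.get_obs()["time_s"])
E
```

```text
time_s: 8.55
eef_pos: [0.5907, 0.1976, 0.3453]
eef_rot: [-0.012, 0.865, 0.501, -0.007]
wrist_force: [0.7, 1.0, -1.8]
opening: 0.314
shift [-0.0007  0.0014  0.0053] turn [ 0.0005 -0.0003  0.0022] rows>= 0.1
0.0 636 x -0.0159 0.016 y -0.0066
0.01 917 x -0.016 0.016 y -0.0058
0.02 426 x -0.0159 0.0152 y -0.0059
0.03 211 x -0.0084 0.0096 y -0.0056
0.04 141 x -0.0058 0.0061 y -0.0053
0.05 117 x -0.0058 0.0061 y -0.005
0.06 100 x -0.0058 0.0059 y -0.0047
0.07 86 x -0.0057 0.0061 y -0.0045
0.08 80 x -0.0059 0.0058 y -0.0041
0.09 103 x -0.0126 0.0124 y -0.0037
0.1 299 x -0.0127 0.0132 y -0.0024
0.11 105 x -0.0126 0.013 y -0.0032
0.13 212 x -0.0159 0.0156 y 0.0227
zmax 0.13998267677278747
[[296.85129639 183.75521772]
 [341.49173699 183.82142046]
 [341.11908427 205.35452015]
 [297.18141451 205.29413069]]
8.6
```

View pics/w10.png

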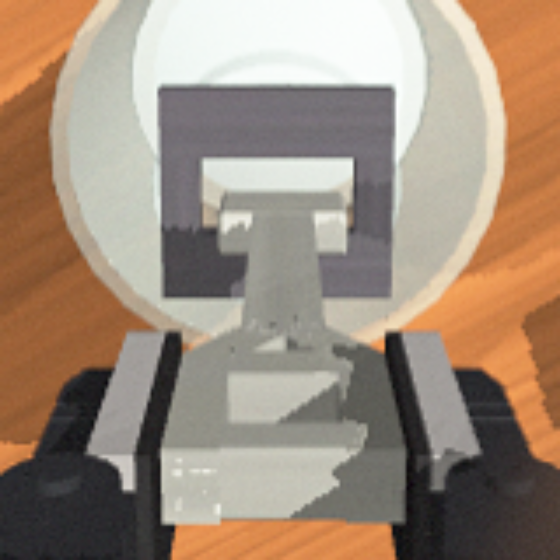

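```bash
python3 -m pendant '[[[-0.001,0.001,0.01,0,0,0,1],[0,0,0.01,0,0,0,1],[0,0,0.008,0,0,0,1],[0,0,0,0,0,0,1],[0,0,0,0,0,0,1]]]'
python3 - <<'E'
from h import *
go(*slot_target(.317))
T=K("wrist")[2]; p,d=ctrl.camera("wrist"); np.savez("pics/w11.npz",p=p,d=d,T=T); cv2.imwrite("pics/w11.png",cv2.resize(p[140:300,240:400,::-1],None,fx=3.5,fy=3.5))
E
```

```text
time_s: 9.1
eef_pos: [0.5903, 0.1965, 0.3167]
eef_rot: [-0.012, 0.865, 0.501, -0.007]
wrist_force: [-0.2, -0.0, -1.2]
opening: 0.315
shift [ 0.0004  0.0011 -0.0003] turn [-0.0004  0.0002  0.002 ] rows>= 0.0
```

View pics/w11.png

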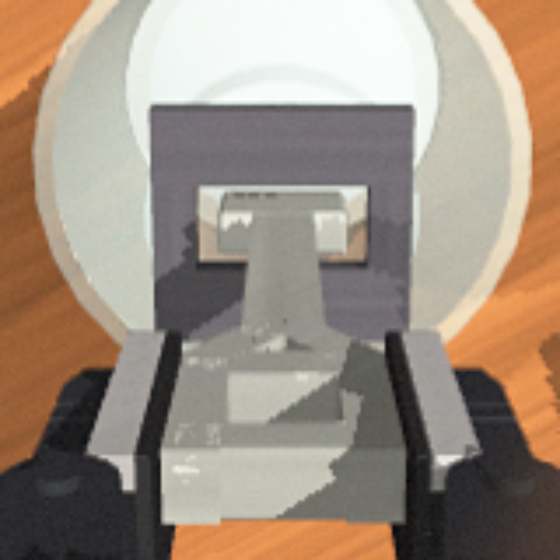

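```bash
python3 -m pendant '[[[0,0.001,0.01,0,0,0,1],[0,0,0.01,0,0,0,1],[0,0,0.01,0,0,0,1],[0,0,0,0,0,0,1]]]'; python3 -m pendant '[[[0,0,0.013,0,0,0,1],[0,0,0.013,0,0,0,1],[0,0,0.012,0,0,0,1],[0,0,0,0,0,0,1],[0,0,0,0,0,0,1]]]'
python3 - <<'E'
from h import *
go(*slot_target(.247))
T=K("wrist")[2]; p,d=ctrl.camera("wrist"); cv2.imwrite("pics/w12.png",cv2.resize(p[140:300,240:400,::-1],None,fx=3.5,fy=3.5))
E
```

```text
time_s: 9.55
eef_pos: [0.5895, 0.1963, 0.2844]
eef_rot: [-0.013, 0.865, 0.501, -0.009]
wrist_force: [-0.4, -1.0, -1.3]
opening: 0.31
time_s: 10.05
eef_pos: [0.5895, 0.197, 0.2486]
eef_rot: [-0.012, 0.865, 0.501, -0.007]
wrist_force: [0.2, 0.2, -1.2]
opening: 0.314
shift [0.0004 0.002  0.0016] turn [-0.0005  0.0003  0.0019] rows>= 0.1
```

View pics/w12.png

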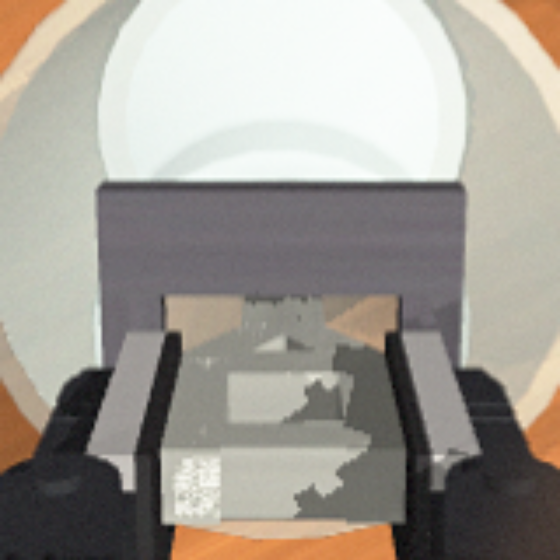

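```bash
python3 -m pendant '[[[0,0.001,0,0,0,0,1],[0,0,0,0,0,0,0.2],[0,0,0,0,0,0,-0.4],[0,0,0,0,0,0,-0.4],[0,0,0,0,0,0,-0.4],[0,0,0,0,0,0,-0.4]]]'
python3 - <<'E'
from h import *
p,d=ctrl.camera("wrist"); cv2.imwrite("pics/w13.png",p[:,:,::-1])
p,d=ctrl.camera("side");cv2.imwrite("pics/s13.png",cv2.resize(p[100:220,250:430,::-1],None,fx=4,fy=4))
E
```

```text
time_s: 10.7
eef_pos: [0.5906, 0.1965, 0.2492]
eef_rot: [-0.012, 0.865, 0.501, -0.007]
wrist_force: [0.9, -0.3, 0.6]
opening: 0.703
```

View pics/w13.png

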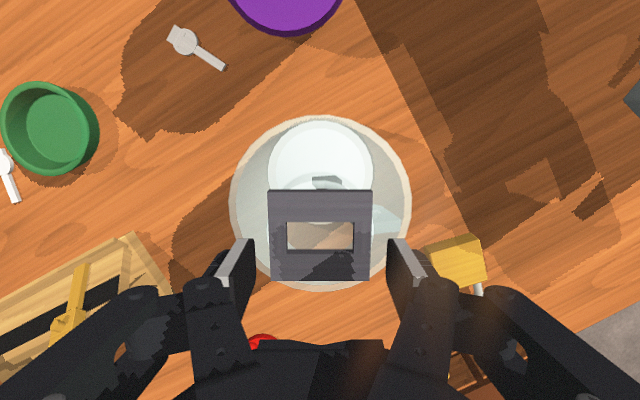

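View pics/s13.png

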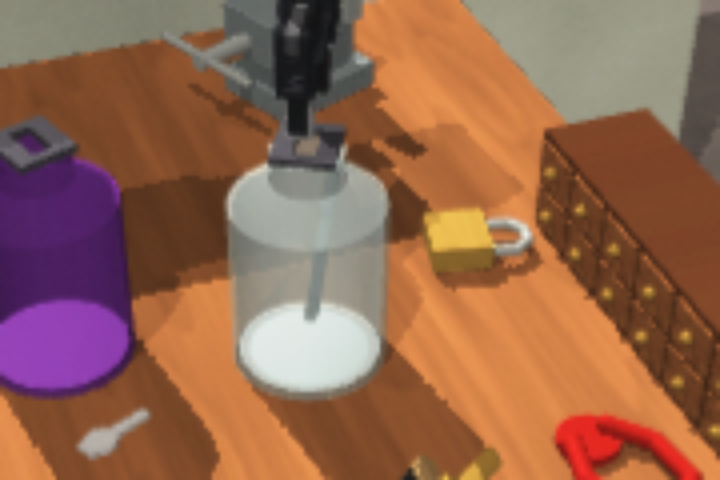

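```bash
python3 -m pendant '[[[0,0,-0.045,0,0,0,-0.4],[0,0,-0.045,0,0,0,-0.4],[0,0,-0.04,0,0,0,-0.4],[0,0,0,0,0,0,-0.4],[0,0,0,0,0,0,-0.4]]]'
python3 - <<'E'
from h import *
a=np.array([.625,-.032,.78]);a/=np.linalg.norm(a);Rt=frame(-a,[.05,1,0]); bow=np.array([.6022,-.2687,.1183])
rowsto(bow+.14*a,Rt,12,-.4)
p,d=ctrl.camera("side");cv2.imwrite("pics/s14.png",cv2.resize(p[100:220,250:430,::-1],None,fx=4,fy=4))
E
```

```text
time_s: 11.3
eef_pos: [0.5941, 0.1947, 0.3803]
eef_rot: [-0.012, 0.865, 0.501, -0.006]
wrist_force: [-0.3, 1.0, -0.6]
opening: 0.702
per-row shifts [[-0.03, 0.027, 0.012], [-0.031, 0.026, 0.011], [-0.032, 0.026, 0.01], [-0.032, 0.025, 0.009], [-0.033, 0.024, 0.008], [-0.034, 0.023, 0.008], [-0.035, 0.022, 0.007], [-0.035, 0.021, 0.006], [-0.036, 0.02, 0.005], [-0.037, 0.019, 0.005], [-0.037, 0.018, 0.004], [-0.038, 0.017, 0.004]] turn [ 0.0532 -0.0138 -0.0374]
```

View pics/s14.png

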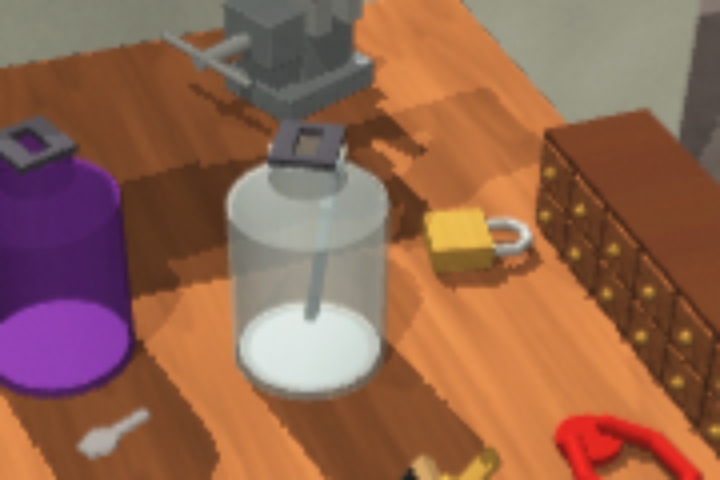

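```bash
python3 -m pendant '[[[-0.03,0.027,0.012,0.053,-0.014,-0.037,-0.4],[-0.031,0.026,0.011,0.053,-0.014,-0.037,-0.4],[-0.032,0.026,0.01,0.053,-0.014,-0.037,-0.4],[-0.032,0.025,0.009,0.053,-0.014,-0.037,-0.4],[-0.033,0.024,0.008,0.053,-0.014,-0.037,-0.4],[-0.034,0.023,0.008,0.053,-0.014,-0.037,-0.4],[-0.035,0.022,0.007,0.053,-0.014,-0.037,-0.4],[-0.035,0.021,0.006,0.053,-0.014,-0.037,-0.4],[-0.036,0.02,0.005,0.053,-0.014,-0.037,-0.4],[-0.037,0.019,0.005,0.053,-0.014,-0.037,-0.4]]]'; python3 -m pendant '[[[-0.037,0.018,0.004,0.053,-0.014,-0.037,-0.4],[-0.038,0.017,0.004,0.053,-0.014,-0.037,-0.4],[0,0,0,0,0,0,-0.4],[0,0,0,0,0,0,-0.4],[0,0,0,0,0,0,-0.4]]]'
python3 - <<'E'
from h import *
a=np.array([.625,-.032,.78]);a/=np.linalg.norm(a);Rt=frame(-a,[.05,1,0]); bow=np.array([.6022,-.2687,.1183])
go(bow+.012*a,Rt)
T=K("wrist")[2]; p,d=ctrl.camera("wrist"); cv2.imwrite("pics/w15.png",p[:,:,::-1])
print(proj("wrist",[bow,bow-.046*a,bow+.0165*a,bow-.1085*a],T))
t,_=ctrl.camera("top"); crop(t,190,130,290,210,6,"pics/t15.png")
E
```

```text
time_s: 12.35
eef_pos: [0.6711, -0.1974, 0.2502]
eef_rot: [-0.206, 0.722, 0.63, -0.196]
wrist_force: [1.5, -0.1, 0.1]
opening: 0.7
time_s: 12.85
eef_pos: [0.6878, -0.2728, 0.2289]
eef_rot: [-0.24, 0.685, 0.649, -0.23]
wrist_force: [0.2, 0.2, 0.7]
opening: 0.7
shift [-1.000e-04  2.400e-03  1.279e-01] turn [-0.0003  0.0016 -0.0051] rows>= 2.6
[[320.30913675 194.1335175 ]
 [320.35248646 181.5818485 ]
 [320.28986351 199.71538708]
 [320.39481466 169.33017666]]
```

View pics/w15.png

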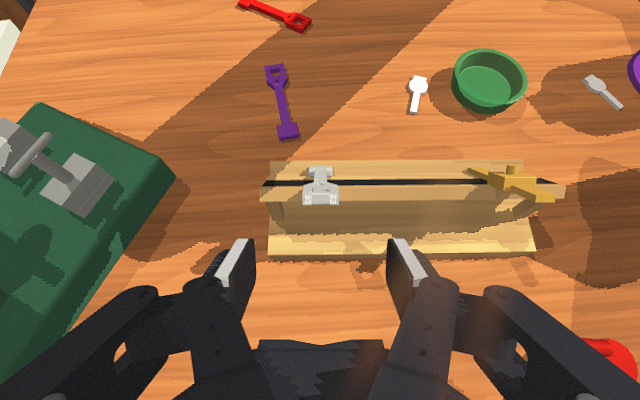

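View pics/t15.png

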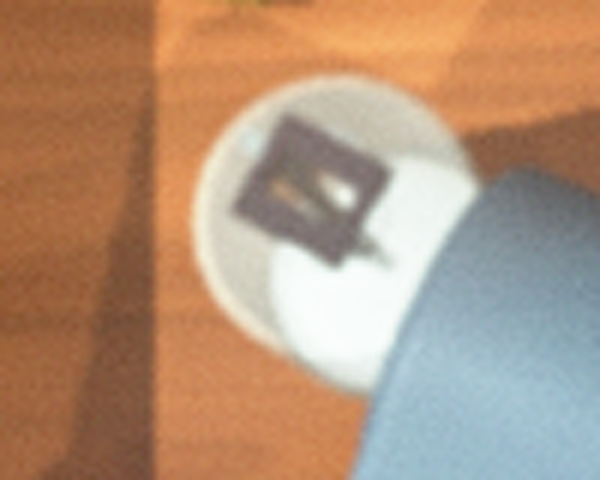

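```bash
python3 -m pendant '[[[0,0.002,0.028,0,0.001,-0.005,-0.4],[0,0,0.03,0,0,0,-0.4],[0,0,0.03,0,0,0,-0.4],[0,0,0.02,0,0,0,-0.4],[0,0,0.015,0,0,0,-0.4],[0,0,0,0,0,0,-0.4],[0,0,0,0,0,0,-0.4]]]'
python3 - <<'E'
from h import *
a=np.array([.625,-.032,.78]);a/=np.linalg.norm(a);Rt=frame(-a,[.05,1,0]); bow=np.array([.6022,-.2687,.1183])
go(bow+.012*a,Rt)
T=K("wrist")[2]; p,d=ctrl.camera("wrist"); cv2.imwrite("pics/w16.png",p[:,:,::-1])
E
```

```text
time_s: 13.65
eef_pos: [0.6134, -0.2697, 0.1342]
eef_rot: [-0.239, 0.684, 0.65, -0.228]
wrist_force: [0.1, -0.9, 0.2]
opening: 0.698
shift [0.0004 0.0012 0.0075] turn [ 0.0029  0.0022 -0.001 ] rows>= 0.2
```

View pics/w16.png

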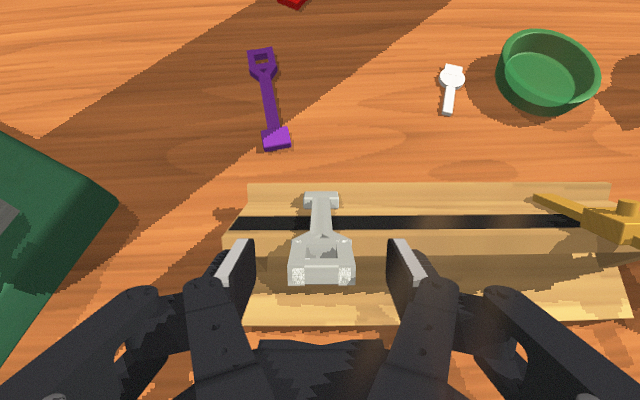

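```bash
python3 -m pendant '[[[0,0,0.006,0.003,0,0,-0.4],[0,0,0,0,0,0,-0.4],[0,0,0,0,0,0,1],[0,0,0,0,0,0,1],[0,0,0,0,0,0,1],[0,0,0,0,0,0,1],[0,0,0,0,0,0,1]]]'
python3 -m pendant '[[[0,-0.015,0,0,0,0,1],[0,-0.02,-0.005,0,0,0,1],[0,-0.02,-0.03,0,0,0,1],[0,0,-0.045,0,0,0,1],[0,0,-0.045,0,0,0,1],[0,0,-0.045,0,0,0,1],[0,0,0,0,0,0,1],[0,0,0,0,0,0,1],[0,0,0,0,0,0,1]]]'
python3 - <<'E'
from h import *
p,Rt=slot_target(.39); rowsto([.54,-.27,.40],frame([0,0,-1],[0,1,0]),6,1)
T=K("wrist")[2]; p,d=ctrl.camera("wrist"); cv2.imwrite("pics/w17.png",p[:,:,::-1]);np.savez("pics/w17.npz",p=p,d=d,T=T)
keyintool(fn="pics/w17.npz")
E
```

```text
time_s: 14.4
eef_pos: [0.6089, -0.27, 0.1267]
eef_rot: [-0.241, 0.683, 0.65, -0.23]
wrist_force: [1.2, -0.1, 0.2]
opening: 0.315
time_s: 15.3
eef_pos: [0.6715, -0.273, 0.2904]
eef_rot: [-0.244, 0.683, 0.649, -0.23]
wrist_force: [-0.3, -0.5, -1.0]
opening: 0.319
per-row shifts [[-0.001, -0.029, -0.0], [-0.0, -0.028, -0.004], [-0.0, -0.028, -0.007], [0.0, -0.027, -0.01], [0.0, -0.025, -0.013], [0.0, -0.024, -0.016]] turn [-0.114  -0.0032 -0.008 ]
0.0 626 x -0.016 0.016 y -0.0052
0.01 1029 x -0.016 0.0159 y -0.0047
0.02 450 x -0.0136 0.0155 y -0.005
0.03 202 x -0.0076 0.0085 y -0.0049
0.04 146 x -0.0057 0.006 y -0.0048
0.05 131 x -0.0059 0.006 y -0.0047
0.06 108 x -0.0057 0.0061 y -0.0046
0.07 92 x -0.0058 0.0059 y -0.0045
0.08 78 x -0.0056 0.0061 y -0.0044
0.09 228 x -0.0121 0.0129 y -0.0018
0.1 199 x -0.0122 0.0132 y -0.0041
0.11 105 x -0.0126 0.0129 y -0.0041
zmax 0.1184801700555576
```

View pics/w17.png

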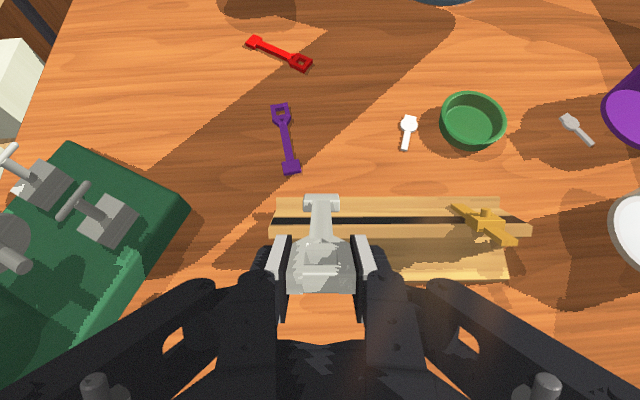

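```bash
python3 -m pendant '[[[-0.001,-0.029,0,-0.114,-0.003,-0.008,1],[0,-0.028,-0.004,-0.114,-0.003,-0.008,1],[0,-0.028,-0.007,-0.114,-0.003,-0.008,1],[0,-0.027,-0.01,-0.114,-0.003,-0.008,1],[0,-0.025,-0.013,-0.114,-0.003,-0.008,1],[0,-0.024,-0.016,-0.114,-0.003,-0.008,1],[0,0,0,0,0,0,1],[0,0,0,0,0,0,1]]]'
sed -i 's/oy=-.0017,tilt=.028,ox=0/oy=-.0005,tilt=.009,ox=0.0003/' h.py
python3 - <<'E'
from h import *
p,Rt=slot_target(.37); print(ctrl.get_obs()["opening"]); rowsto(p,Rt,11,1)
E
```

```text
time_s: 16.15
eef_pos: [0.5412, -0.2704, 0.4034]
eef_rot: [-0.001, 0.708, 0.706, -0.002]
wrist_force: [0.6, -0.5, -2.3]
opening: 0.318
0.31807866766238213
per-row shifts [[0.042, 0.004, 0.003], [0.043, 0.002, 0.003], [0.043, 0.0, 0.003], [0.043, -0.002, 0.003], [0.043, -0.004, 0.003], [0.042, -0.006, 0.003], [0.042, -0.008, 0.003], [0.042, -0.01, 0.003], [0.041, -0.012, 0.003], [0.04, -0.014, 0.003], [0.04, -0.015, 0.003]] turn [0.0004 0.0004 0.0473]
```

```bash
python3 -m pendant '[[[0.042,0.004,0.003,0,0,0.047,1],[0.043,0.002,0.003,0,0,0.047,1],[0.043,0,0.003,0,0,0.047,1],[0.043,-0.002,0.003,0,0,0.047,1],[0.043,-0.004,0.003,0.004,0.004,0.047,1],[0.042,-0.006,0.003,0,0,0.047,1],[0.042,-0.008,0.003,0,0,0.047,1],[0.042,-0.01,0.003,0,0,0.048,1],[0.041,-0.012,0.003,0,0,0.048,1],[0.04,-0.014,0.003,0,0,0.048,1]]]' ; python3 -m pendant '[[[0.04,-0.015,0.003,0,0,0.047,1],[0,0,0,0,0,0,1],[0,0,0,0,0,0,1],[0,0,0,0,0,0,1]]]'
python3 - <<'E'
from h import *
go(*slot_target(.345))
T=K("wrist")[2]; p,d=ctrl.camera("wrist"); cv2.imwrite("pics/w18.png",cv2.resize(p[120:300,240:400,::-1],None,fx=3.5,fy=3.5));np.savez("pics/w18.npz",p=p,d=d,T=T)
keyintool(fn="pics/w18.npz")
b=np.array([[-18,-9],[18,-9],[18,9],[-18,9]])/1000; y=np.array([SX[1],-SX[0],0])
print((proj("wrist",[SLOT+u*SX+v*y for u,v in b],T)-[240,120])*3.5)
p,d=ctrl.camera("side");cv2.imwrite("pics/s18.png",cv2.resize(p[100:220,250:430,::-1],None,fx=4,fy=4))
E
```

```text
time_s: 17.15
eef_pos: [0.583, 0.1577, 0.3704]
eef_rot: [-0.004, 0.854, 0.521, -0.005]
wrist_force: [1.1, -0.5, -1.3]
opening: 0.311
time_s: 17.55
eef_pos: [0.5881, 0.1972, 0.3689]
eef_rot: [-0.004, 0.865, 0.501, -0.004]
wrist_force: [0.1, -0.1, -0.7]
opening: 0.314
shift [0.0007 0.0024 0.0239] turn [-0.0009  0.0029  0.0021] rows>= 0.5
0.0 666 x -0.016 0.016 y -0.0054
0.01 1017 x -0.016 0.016 y -0.0048
0.02 469 x -0.0155 0.0159 y -0.0052
0.03 217 x -0.0081 0.009 y -0.005
0.04 146 x -0.0055 0.0065 y -0.0051
0.05 134 x -0.0054 0.0064 y -0.005
0.06 111 x -0.0052 0.0066 y -0.0049
0.07 91 x -0.0053 0.0064 y -0.0048
0.08 80 x -0.0051 0.0067 y -0.0048
0.09 120 x -0.0116 0.0133 y -0.0046
0.1 299 x -0.0118 0.0135 y -0.0039
0.11 103 x -0.0121 0.0133 y -0.0046
zmax 0.11861591096598867
[[213.96014203 201.18452532]
 [357.97824004 201.49075741]
 [356.66887166 271.06380731]
 [214.87525269 270.75498098]]
```

View pics/w18.png

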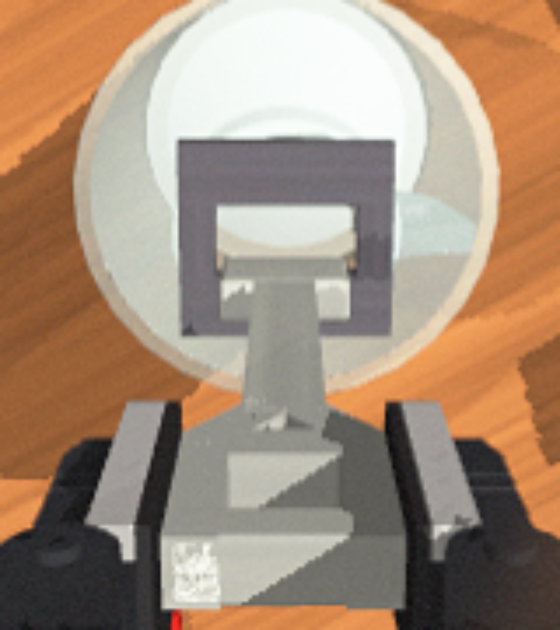

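View pics/s18.png

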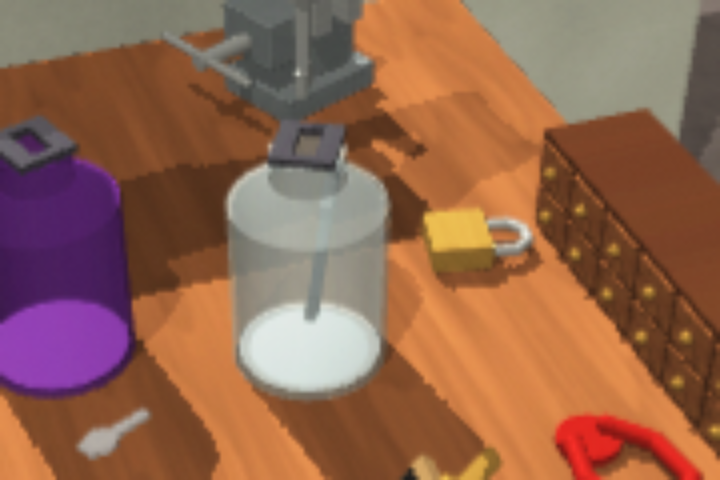

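```bash
python3 - <<'E'
from h import *
def tri(a,b):
    oa,da=ray("top",[a]);ob,db=ray("side",[b]); da=da[0];db=db[0]
    k=np.linalg.lstsq(np.c_[da,-db],ob-oa,rcond=None)[0]
    return (oa+k[0]*da+ob+k[1]*db)/2,np.linalg.norm(oa+k[0]*da-ob-k[1]*db)
A,_=x=tri((230.8,153.3),(333.75,142));print(x)
B,_=y=tri((252.5,171.7),(328.2,178.75));print(y,np.linalg.norm(A-B))
E
```

```text
(array([0.62568299, 0.23817934, 0.14589591]), np.float64(0.005558369714529088))
(array([0.59418151, 0.19963973, 0.03361235]), np.float64(0.0024834567763902422)) 0.12282198707903677
```

```bash
python3 -m pendant '[[[0.001,0.002,0.014,-0.001,0.003,0.002,1],[0,0,0.013,0,0,0,1],[0,0,0.013,0,0,0,1],[0,0,0.012,0,0,0,1],[0,0,0,0,0,0,1],[0,0,0,0,0,0,1]]]'
python3 - <<'E'
from h import *
go(*slot_target(.317))
p,d=ctrl.camera("wrist"); cv2.imwrite("pics/w19.png",cv2.resize(p[120:300,240:400,::-1],None,fx=3.5,fy=3.5))
E
```

```text
time_s: 18.25
eef_pos: [0.59, 0.1978, 0.3183]
eef_rot: [-0.004, 0.866, 0.5, -0.001]
wrist_force: [0.2, 0.1, -1.3]
opening: 0.316
shift [-0.0008  0.0008  0.0013] turn [ 0.0017 -0.0022 -0.    ] rows>= 0.0
```

View pics/w19.png

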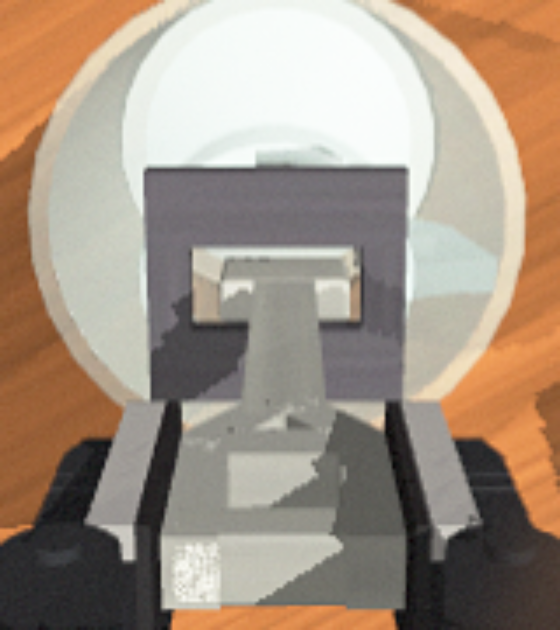

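The bit sits within the slot at crop (285,280), with no contact force. Lowering further.

```bash
python3 -m pendant '[[[-0.001,0.001,0.01,0,0,0,1],[0,0,0.012,0,0,0,1],[0,0,0.012,0,0,0,1],[0,0,0,0,0,0,1]]]'; python3 -m pendant '[[[0,0,0.012,0,0,0,1],[0,0,0.012,0,0,0,1],[0,0,0.012,0,0,0,1],[0,0,0,0,0,0,1],[0,0,0,0,0,0,1]]]'
python3 - <<'E'
from h import *
go(*slot_target(.248))
p,d=ctrl.camera("wrist"); cv2.imwrite("pics/w20.png",cv2.resize(p[120:300,240:400,::-1],None,fx=3.5,fy=3.5))
E
```

```text
time_s: 18.7
eef_pos: [0.5889, 0.1964, 0.2815]
eef_rot: [-0.005, 0.866, 0.5, -0.003]
wrist_force: [-0.3, 0.1, -1.3]
opening: 0.314
time_s: 19.2
eef_pos: [0.59, 0.1968, 0.2482]
eef_rot: [-0.004, 0.866, 0.5, -0.001]
wrist_force: [0.1, -0.3, -1.3]
opening: 0.317
shift [0.0001 0.0003 0.0002] turn [ 0.0016 -0.0021 -0.    ] rows>= 0.0
```

View pics/w20.png

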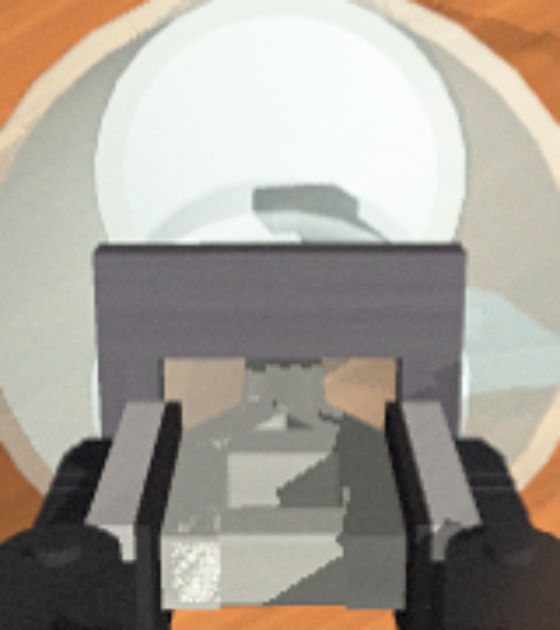

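```bash
python3 -m pendant '[[[0,0,0,0,0,0,0.2],[0,0,0,0,0,0,-0.4],[0,0,0,0,0,0,-0.4],[0,0,0,0,0,0,-0.4],[0,0,0,0,0,0,-0.4],[0,0,0,0,0,0,-0.4]]]'; python3 -m pendant '[[[0,0,-0.045,0,0,0,-0.4],[0,0,-0.045,0,0,0,-0.4],[0,0,-0.045,0,0,0,-0.4],[0,0,0,0,0,0,-0.4],[0,0,0,0,0,0,-0.4]]]'
python3 - <<'E'
from h import *
p,d=ctrl.camera("wrist"); cv2.imwrite("pics/w21.png",p[:,:,::-1])
p,d=ctrl.camera("side");cv2.imwrite("pics/s21.png",cv2.resize(p[100:220,250:430,::-1],None,fx=4,fy=4))
E
```

```text
time_s: 19.85
eef_pos: [0.5902, 0.1969, 0.2488]
eef_rot: [-0.004, 0.866, 0.5, -0.0]
wrist_force: [0.1, -0.0, -1.0]
opening: 0.696
time_s: 20.35
eef_pos: [0.5913, 0.1961, 0.3853]
eef_rot: [-0.003, 0.866, 0.5, 0.001]
wrist_force: [0.2, 0.2, -0.7]
opening: 0.701
```

View pics/w21.png

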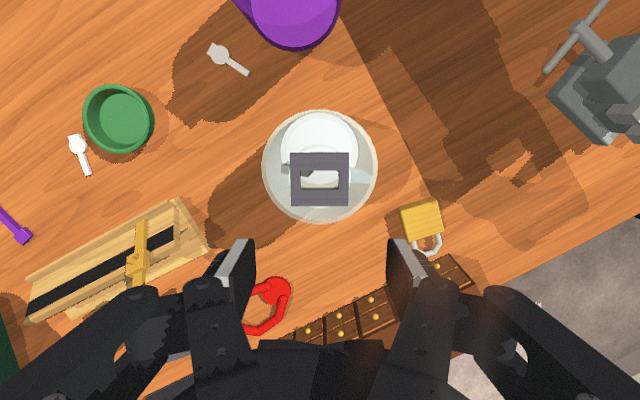

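View pics/s21.png

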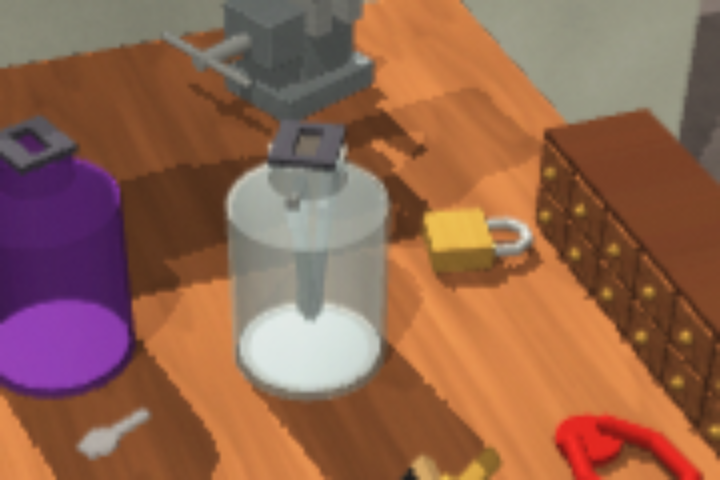

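```bash
python3 -m pendant '[[[0,0.02,-0.02,0,0,0,-0.4],[-0.045,0,0,0,0,0,-0.4],[-0.045,0,0,0,0,0,-0.4],[-0.045,0,0,0,0,0,-0.4],[-0.03,0,0,0,0,0,-0.4],[0,0,0,0,0,0,-0.4],[0,0,0,0,0,0,-0.4],[0,0,0,0,0,0,-0.4],[0,0,0,0,0,0,-0.4],[0,0,0,0,0,0,-0.4]]]'
python3 - <<'E'
from h import *
p,d=ctrl.camera("side");a=cv2.resize(p[100:220,250:430,::-1],None,fx=4,fy=4);cv2.imwrite("pics/s22.png",a)
p,d=ctrl.camera("top");cv2.imwrite("pics/t22.png",p[:,:,::-1])
E
```

```text
time_s: 21.45
eef_pos: [0.5261, 0.0438, 0.4027]
eef_rot: [-0.004, 0.865, 0.501, -0.001]
wrist_force: [0.4, 0.7, -0.3]
opening: 0.7
```

View pics/s22.png

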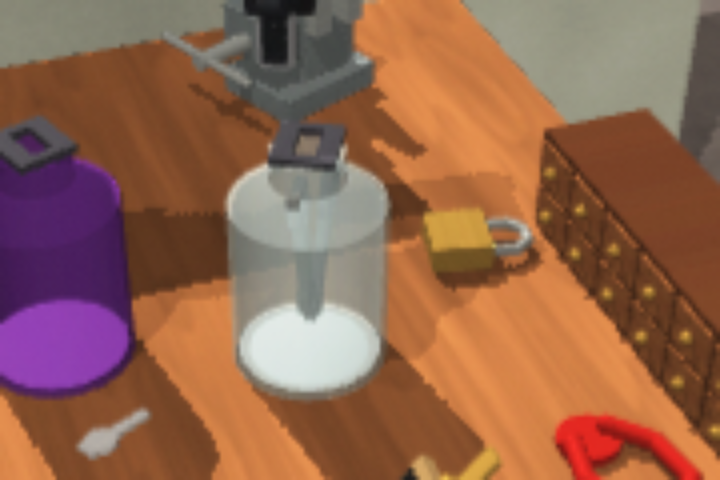

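View pics/t22.png

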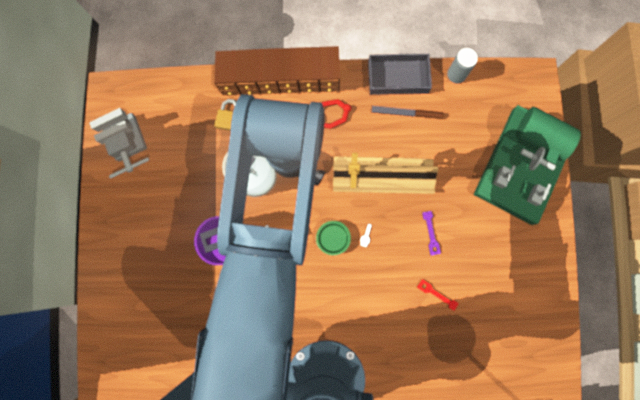

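```bash
python3 -c "
from bench import ctrl
ctrl.hand_in()"
```

```text
the job is handed in; nothing more can be done
```

Both steel gate keys are inside the clear jar, and I handed the job in at about 21.5 s of the 64 s allowed.

- **How it was done:** I gripped each key by its bow, held it upright and lined it up with the slot. The slot stood about 0.52 rad off the y axis, measured in the wrist camera. I lowered each key with no contact force beyond its own weight and let go with the bit well below the plate.
- **Last checks:** The side view showed both keys standing and leaning inside the jar, below the plate and unchanged over the last second. The slot was clear. The top view showed the board empty of keys, with the gauge, knocker, ashtray, nearer motorcycle key and purple and red look-alike keys where they started. The arm hid the other motorcycle key there, but the side view showed it in place.
- **What went wrong:** On the first key I read the pose before the arm had settled and over-corrected by about 6 mm above the jar. I caught this in the picture and fixed it before any contact. The slot's position also differed by about 1.5 mm between the far and near views, and I used the nearer one.

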